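Wedge a rocking display riser in a pottery shop

ROBOT

A 7-joint arm with a two-finger parallel gripper is mounted at the origin on the work surface. World frame = base frame: x ahead of the robot, y to its left, z up, the work surface at z = 0. Lengths are in mm, angles in rad, forces in N, time in s.
With the tool pointing down it reaches from about 425 to 925 mm from the base axis. Payload 6.8 kg.
Tool frame: the origin (TCP) lies on the centre line of the jaws, within the pads' length; the fingertips stand 14 mm ahead of it and the grasp point (between the pads) lies 5 mm behind it; z points along the fingers, y is the line along which they close (so a half turn about z gives the same grasp; the last joint's range is limited). The gripper opens to 85 mm and grips with 20 to 120 N. Pads are 22 mm wide; open, the fingers measure 114 mm over their backs; the gripper's body (76 mm by 85 mm) begins 54 mm behind the grasp point. The pads swing forward as they close: fully open they stand 13 mm farther back than shut.
Start: joints at [-1.345, 0.477, 0.022, 1.555, -0.011, 1.109, -0.083], TCP at [221.151, 637.761, 245.308] pointing down, gripper open.
Joint ranges: [-2.96, 2.96], [-0.34, 2.1], [-1.41, 1.46], [0.24, 2.44], [-1.37, 4.51], [0.17, 1.92], [-2.96, 2.96]. Speed limits (rad/s): [2.39, 2.39, 3.14, 3.14, 3.14, 3.14, 3.14].

INTERFACE

Orientations are given as a unit quaternion [w, x, y, z].
In Python, from plant import get_state, snapshot, camera_params, close_job gives the robot as it stands. The module is installed in compiled form; this text tells all that it offers.
- The arm moves only by the tool drive_tool, never from a script. Its argument "steps" is a list of rows, each an object of numbers: "rx", "ry", "rz": the turn, a rotation vector about the tool's x, y, z as a fraction of full scale; "dx", "dy", "dz": the shift along the tool's x, y, z as a fraction of full scale; "hand": the opening in per cent of the stroke, from 0 (shut) to 100 (fully open). In form: [{"rx": .., "ry": .., "rz": .., "dx": .., "dy": .., "dz": .., "hand": ..}, ...]. A call has exactly 10 rows; each row shifts and turns the commanded pose from where the row before left it, along the tool's axes as they then stand; what a row does not reach is not made up. Full scale, the value 1, is 100 mm for a shift and pi rad for a turn. A row lasts 1/12 s, in which the tool goes at most 41.7 mm and 7.16 degrees, less where a joint would pass 70% of its speed; a pose out of reach is approached as far as the arm can. A call with a number of a shift or a turn outside -1 to 1 is refused whole. A call with a gripper value outside its range is refused whole. The fingers move at their own pace and stop on an object; "force" is the grip in N (left out, the last holds). Time passes only in rows, so rows that do not move let the fingers close, or fill a call up. It gives the time, the measured TCP pose, the force, the opening and the grip force at its end, in the units of the state.
- get_state(): the state, without advancing time (a new reading comes with each control period).
- snapshot(name): name is "scene" or "top"; returns (picture, depth): 480x640x3 uint8, blue, green, red; 480x640 float32, mm along the optical axis (not along the pixel's ray), 0 where there is no reading.
- camera_params(name): a dict with "fx", "fy", "cx", "cy" (pixels), "world_from_camera" (4x4, takes a point from camera to world coordinates). Camera axes: x right, y up, looking along -z (the intrinsics and any distortion apply to the point x, -y, -z); pixel columns grow to the right and rows downward; lengths in mm; the calibration is good to about 2 mm. A picture is of the moment at which its call begins. camera_params takes no time and is no camera call.
- close_job(): hands the job in; it is judged then, once.
The state is a dict: "time_s": time; "qpos": joint angles; "joint_velocities": joint speeds; "joint_torque": joint torques, N m; "tool_pos": TCP position; "tcp_rot": TCP orientation; "contact_force": force on the tool from outside, world axes, zero at the start; "wrist_torque": the same for the moment, N m; "finger_gap": finger opening in mm; "gripper_force": force on a finger pad.
Only numpy, scipy, OpenCV 4.12 (cv2) and the standard library are available. Lean on these libraries where they do the work, as an engineer would, in place of code of your own. Each camera call takes 0.05 s, during which the arm holds its last target. There are 200 camera calls.

TASK

The white display riser that carries the blue cup rocks, because the foot at the corner beside the orange wedge has lost its rubber cap. With the fingertips, push the wedge thin end first under that short foot until the foot rests snugly on it and the riser still stands level where it was, then press down on the riser's top above that corner for about a second to feel that it no longer rocks, and let go. Grasp and lift nothing, and leave the cup and the other pots alone.

Things in the scene. Friction and masses are not known exactly. Their poses are not given: they have to be found in the camera images.
- riser: White box with a brown top board, loose on four round feet, 0.85 kg plus the cup. Top 240 mm (its x) by 190 mm (its y), 65 mm above the counter. Origin: centre of footprint at counter level, z up. Feet 26 mm wide, 20 mm tall, at +-98, +-73 mm; 20 mm free under the box. The foot at +x, -y (far right from the robot) is 5 to 9 mm short, differing each time, and hangs clear; the rest have rubber caps.
- short_foot (a point): Point fixed to the riser, straight below the centre of the short foot, at the level of the sound feet's undersides (the counter when the riser is level). The short foot's own underside hangs 5 to 9 mm above it.
- loose_corner (a point): Point on the riser's top face straight above the short foot: the place to press. 22 mm from the board's edges, 65 mm above the counter when the riser stands level. Unwedged, 2 to 5 N tip it down by 5 to 9 mm; well wedged, it gives less than 1 mm under 6 N.
- wedge: Orange wedge, loose, flat, 45 g: 130 mm long (its x), 36 mm wide (its y), 2 mm thick at the thin end (+x) rising evenly to 16 mm at the upright thick end (-x). Origin: centre of its underside, z up. Starts 12 to 50 mm off the riser's -y side, pointing roughly at the short foot. Slides at 0.3 N; taking up the foot, resistance climbs in a few mm to over 2 N; much beyond it shoves or lifts the riser.
- blue_cup: Blue stoneware cup, 0.3 kg, 93 mm across, 88 mm tall, standing loose on the riser's top towards the corner away from the short foot (about -32, +24 mm from the riser's centre). Origin: centre of its underside.
- bowl: Dark bowl, 110 mm across, 55 mm tall, standing on the counter to the right. Origin: centre of its underside. Leave alone.
- tumbler: Sand-coloured tumbler, 76 mm across, 105 mm tall, standing on the counter to the right. Origin: centre of its underside. Leave alone.
- spoon_jar: Grey-green jar, 89 mm across, 80 mm tall, with two ceramic spoons that stick out to 130 mm, standing on the counter to the right. Origin: centre of its underside. Leave alone.
Mind the look-alikes: they are no part of the job. Of the things like the wedge, leave any that is grey or yellow; of the rest the smaller one is meant.

How it is judged:
By the outcome, as a careful person would: the job done as asked, in the order asked, and still so for the second after the job is handed in, with the robot touching nothing.
It also fails if it takes over 64 s, if anything falls off the work surface, if the arm or the gripper's body presses on something with over 40 N, if the wrist force passes 120 N, or if a joint passes its speed limit or range.

## Working session

There is one attempt and no reset: what is moved stays moved. The work goes in short steps, Python scripts to look and compute and a tool call to move; the robot and the scene stay as the last step left them, time stands still between calls to the robot, and variables do not carry over. Pictures are saved under pics/ and viewed, at most 10 in all, crops included, and the job is handed in when it is done.

Besides the shell and the picture viewer there is one more tool, called in YAML: its name, and indented under it one key for each argument. drive_tool: Moves the arm, as the interface text tells. Its arguments: {"type":"object","properties":{"steps":{"type":"array","items":{"type":"object","properties":{"rx":{"type":"number"},"ry":{"type":"number"},"rz":{"type":"number"},"dx":{"type":"number"},"dy":{"type":"number"},"dz":{"type":"number"},"hand":{"type":"number"}}}},"force":{"type":"number"}},"required":["steps"]}

```bash
mkdir -p pics
cat > h.py <<'E'
import numpy as np,cv2
from plant import *
def snap(n,tag):
    p,d=snapshot(n); cv2.imwrite(f'pics/{tag}.png',p); np.save(f'pics/{tag}.npy',d); return p,d
def pts(n,d):
    c=camera_params(n); v,u=np.mgrid[:480,:640]
    X=np.stack([(u-c['cx'])/c['fx']*d,-(v-c['cy'])/c['fy']*d,-d,np.ones_like(d)],-1)
    return (X@np.array(c['world_from_camera']).T)[...,:3]
E
python3 - <<'E'
from h import *
a,_=snap('scene','s0');b,_=snap('top','t0')
for n in('scene','top'):print({k:np.round(v,3).tolist() for k,v in camera_params(n).items()})
s=get_state();print(s)
E
```

```text
{'fx': 542.092, 'fy': 542.092, 'cx': 317.471, 'cy': 240.991, 'world_from_camera': [[0.401, -0.648, 0.647, 1178.424], [0.916, 0.284, -0.283, -329.868], [-0.001, 0.706, 0.708, 751.228], [0.0, 0.0, 0.0, 1.0]]}
{'fx': 536.738, 'fy': 536.738, 'cx': 323.355, 'cy': 238.466, 'world_from_camera': [[0.026, 0.998, -0.055, 475.209], [-1.0, 0.026, 0.007, -48.675], [0.009, 0.055, 0.998, 1175.65], [0.0, 0.0, 0.0, 1.0]]}
{'time_s': 0.1, 'qpos': array([-1.34512495,  0.47774276,  0.02233772,  1.55638692, -0.01152393,
        1.10930453, -0.08305892]), 'joint_velocities': array([ 0.00057575, -0.00307048,  0.0006123 , -0.00311485, -0.00116274,
        0.00063487,  0.00079551]), 'joint_torque': array([ 4.04791135e-03, -5.97762072e+01,  1.61337957e+00, -2.81957871e+01,
        1.28151878e-02,  5.03874835e-03, -2.61614389e-05]), 'tool_pos': array([220.96276575, 637.24466884, 244.39134475]), 'tcp_rot': array([-9.15741181e-05,  1.66085198e-01,  9.86111035e-01, -8.51999300e-04]), 'contact_force': array([-0.20706911,  0.40224075,  0.3289542 ]), 'wrist_torque': array([-0.01184125, -0.01528148, -0.05855706]), 'gripper_force': 0.0, 'finger_gap': 85.37443294796654}
```

View pics/s0.png

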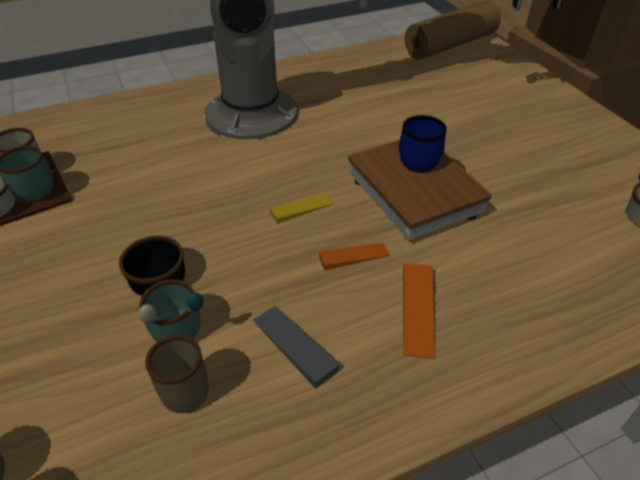

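View pics/t0.png

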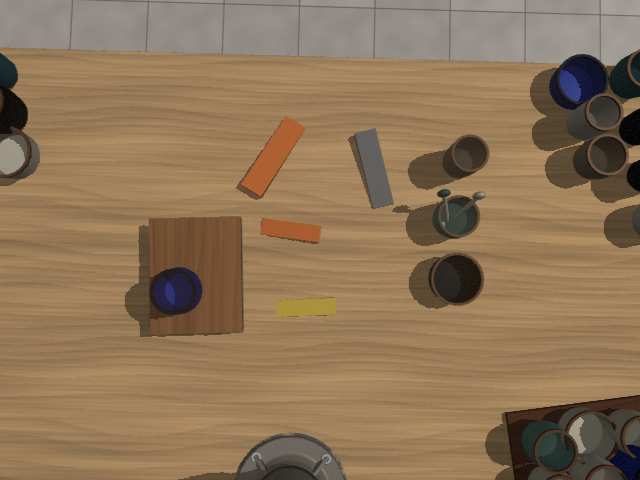

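Top view: the candidates for the wedge are small orange (291,231), large orange (272,158), grey (375,168) and yellow (307,307). I choose the small orange one, which points left at the riser's far right corner (~(232,225)). Next I measure it and check the crop.

```bash
cat >> h.py <<'E'
def measure(tag=None,verbose=True):
    n='top'; tag=tag or 't%d'%int(get_state()['time_s']*100)
    p,d=snap(n,tag); P=pts(n,d); h=cv2.cvtColor(p,cv2.COLOR_BGR2HSV)
    out={}
    m=(h[...,0]<14)&(h[...,1]>190)&(p[...,2]>120)
    k,l,st,c=cv2.connectedComponentsWithStats(m.astype(np.uint8))
    for i in range(1,k):
        if st[i,4]>150:
            q=P[l==i]; r=cv2.minAreaRect(q[:,:2].astype(np.float32)); print('orange',st[i],np.round(cv2.boxPoints(r)).tolist(),np.round(r[1]),'z',np.round(np.percentile(q[:,2],[3,50,97]),1))
    z=P[...,2]; m=(abs(z-65)<12)&(P[...,1]>-20)&(P[...,1]<420)&(P[...,0]>250)&(P[...,0]<700)
    m&=~(h[...,0]>90)
    k,l,st,c=cv2.connectedComponentsWithStats(cv2.morphologyEx(m.astype(np.uint8),cv2.MORPH_OPEN,np.ones((5,5))))
    i=1+st[1:,4].argmax(); q=P[l==i]; r=cv2.minAreaRect(q[:,:2].astype(np.float32)); b=cv2.boxPoints(r)
    A=np.c_[q[:,:2]-q[:,:2].mean(0),np.ones(len(q))]; f=np.linalg.lstsq(A,q[:,2],rcond=None)[0]
    print('riser',np.round(r[0],1),np.round(r[1],1),round(r[2],2),np.round(b,1).tolist(),'plane',np.round(f,4))
    return p,d,P
E
python3 - <<'E'
from h import *
p,d,P=measure('t1')
print('counter z',np.median(P[330:400,380:420,2]),np.median(P[190:205,200:230,2]))
c=p[190:350,130:345];cv2.imwrite('pics/c1.png',cv2.resize(c,None,fx=3.6,fy=3.6,interpolation=2))
E
```

```text
riser [454.3 205.7] [240.4 191.6] 2.81 [[329.5, 295.5], [338.8999938964844, 104.0999984741211], [579.0999755859375, 115.9000015258789], [569.7000122070312, 307.29998779296875]] plane [-0.00000e+00  2.10000e-03  6.54125e+01]
counter z 0.5563016048083682 0.5378933038940659
```

View pics/c1.png

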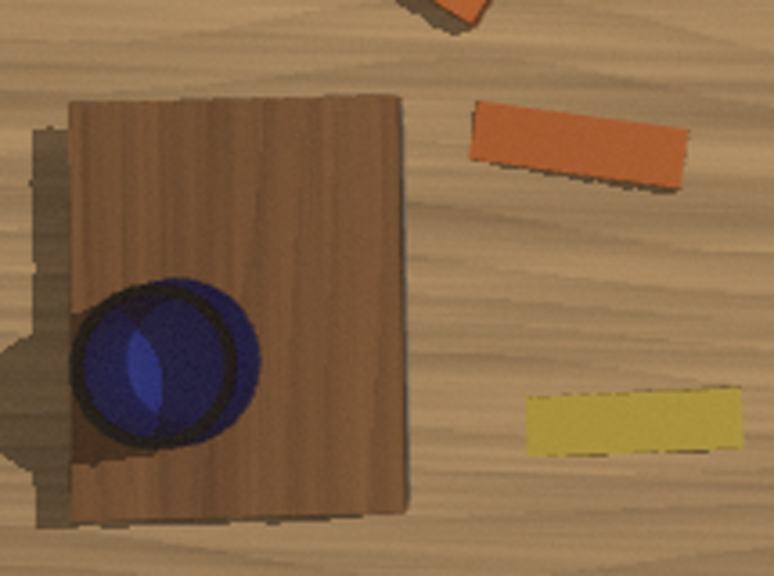

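The crop confirms it: the small orange wedge is at (470-688,100-190), right of the riser's far right corner (402,97), and the yellow look-alike sits below it. I need to loosen the colour mask.

```bash
sed -i 's/h\[...,1\]>190)&(p\[...,2\]>120)/h[...,1]>165)\&(p[...,2]>140)/' h.py
python3 - <<'E'
from h import *
p=cv2.imread('pics/t1.png');print(cv2.cvtColor(p,cv2.COLOR_BGR2HSV)[231,270:315:15])
p,d,P=measure('t2')
for u in range(262,322,6):
    print(u,np.round(P[231,u],1))
R=np.array([[np.cos(.0491),-np.sin(.0491)],[np.sin(.0491),np.cos(.0491)]])
print('foot',R@[98,-73]+[454.3,205.7])
E
```

```text
[[ 11 184 166]
 [ 11 187 165]
 [ 11 179 168]]
orange [ 241  116   64   80 1883] [[456.0, 101.0], [475.0, -49.0], [815.0, -4.0], [795.0, 145.0]] [343. 151.] z [ 2.7 13.7 24.1]
orange [260 218  61  24 956] [[532.0, -46.0], [567.0, -50.0], [582.0, 78.0], [547.0, 82.0]] [129.  36.] z [ 1.2  9.5 17.4]
riser [454.4 205.8] [240.7 191.1] 2.86 [[329.3999938964844, 295.20001220703125], [338.8999938964844, 104.4000015258789], [579.4000244140625, 116.4000015258789], [569.7999877929688, 307.20001220703125]] plane [-1.00000e-04  9.00000e-04  6.54187e+01]
262 [552.7  77.6   1.8]
268 [552.9  64.3   4.5]
274 [553.   50.9   7.1]
280 [553.5  37.9   6.2]
286 [553.6  24.7   9. ]
292 [553.7  11.4  12.5]
298 [554.2  -1.5  10.8]
304 [554.4 -14.6  12.2]
310 [554.4 -27.7  17.1]
316 [554.7 -40.7  17.8]
foot [555.76475404 137.59784373]
```

drive_tool:
  steps:
    - {"rz": 0.039,"hand": 0}
    - {"rz": 0.039,"hand": 0}
    - {"rz": 0.039,"hand": 0}
    - {"rz": 0.039,"hand": 0}
    - {"rz": 0.039,"hand": 0}
    - {"rz": 0.039,"hand": 0}
    - {"rz": 0.039,"hand": 0}
    - {"rz": 0.039,"hand": 0}
    - {"rz": 0.039,"hand": 0}
    - {"rz": 0.039,"hand": 0}
  force: 20

```text
invalid input at $.steps[0]: expected keys rx, ry, rz, dx, dy, dz, hand
```

drive_tool:
  steps:
    - {"rz": 0.039,"hand": 0}
    - {"rz": 0,"hand": 0}
    - {"dx": -0.35,"dy": 0.19,"hand": 0}
    - {"dx": -0.35,"dy": 0.19,"hand": 0}
    - {"dx": -0.35,"dy": 0.19,"hand": 0}
    - {"dx": -0.35,"dy": 0.19,"hand": 0}
    - {"dx": -0.35,"dy": 0.19,"hand": 0}
    - {"dx": -0.35,"dy": 0.19,"hand": 0}
    - {"dx": -0.35,"dy": 0.19,"hand": 0}
    - {"dx": -0.35,"dy": 0.19,"hand": 0}

```text
invalid input at $.steps[0]: expected keys rx, ry, rz, dx, dy, dz, hand
```

```bash
cat >> h.py <<'E'
from scipy.spatial.transform import Rotation as Ro
def st(target=None):
    s=get_state();q=s['tcp_rot'];R=Ro.from_quat(np.r_[q[1:],q[0]]).as_matrix()
    print('t',round(s['time_s'],2),'pos',np.round(s['tool_pos'],1),'F',np.round(s['contact_force'],2),'gap',round(s['finger_gap'],1),'yang',np.round(np.degrees(np.arctan2(R[1,1],R[0,1])),2),'tilt',np.round(R[:2,2],3),'q1,7',np.round(s['qpos'][[0,6]],2))
    if target is not None: print('delta tool',np.round(R.T@(np.array(target)-s['tool_pos']),1))
E
python3 -c "
from h import *
st([546,-85,150])"
```

```text
t 0.2 pos [221.  637.4 244.7] F [-0.01 -0.12  0.32] gap 85.5 yang 70.88 tilt [-0.    -0.001] q1,7 [-1.35 -0.08]
delta tool [-543.7 -576.    95.4]
```

All keys are required.

drive_tool:
  steps:
    - {"rx": 0,"ry": 0,"rz": 0.039,"dx": 0,"dy": 0,"dz": 0,"hand": 0}
    - {"rx": 0,"ry": 0,"rz": 0.039,"dx": 0,"dy": 0,"dz": 0,"hand": 0}
    - {"rx": 0,"ry": 0,"rz": 0.039,"dx": 0,"dy": 0,"dz": 0,"hand": 0}
    - {"rx": 0,"ry": 0,"rz": 0.039,"dx": 0,"dy": 0,"dz": 0,"hand": 0}
    - {"rx": 0,"ry": 0,"rz": 0.039,"dx": 0,"dy": 0,"dz": 0,"hand": 0}
    - {"rx": 0,"ry": 0,"rz": 0.039,"dx": 0,"dy": 0,"dz": 0,"hand": 0}
    - {"rx": 0,"ry": 0,"rz": 0.039,"dx": 0,"dy": 0,"dz": 0,"hand": 0}
    - {"rx": 0,"ry": 0,"rz": 0.039,"dx": 0,"dy": 0,"dz": 0,"hand": 0}
    - {"rx": 0,"ry": 0,"rz": 0.039,"dx": 0,"dy": 0,"dz": 0,"hand": 0}
    - {"rx": 0,"ry": 0,"rz": 0.039,"dx": 0,"dy": 0,"dz": 0,"hand": 0}
  force: 20

```text
time_s: 1.03
tool_pos: [221.0, 637.6, 245.1]
tcp_rot: [0.0, 0.705, 0.709, -0.0]
contact_force: [0.9, -0.4, -0.4]
finger_gap: -0.2
gripper_force: 0.0
```

```bash
python3 -c "
from h import *
st([546,-85,244])"
```

```text
t 1.03 pos [221.  637.6 245.1] F [ 0.88 -0.38 -0.45] gap -0.2 yang 0.33 tilt [-0. -0.] q1,7 [-1.53 -1.2 ]
delta tool [-724.5  320.8    1.3]
```

drive_tool:
  steps:
    - {"rx": 0,"ry": 0,"rz": 0.039,"dx": 0,"dy": 0,"dz": 0,"hand": 0}
    - {"rx": 0,"ry": 0,"rz": 0,"dx": -0.34,"dy": 0.2,"dz": 0,"hand": 0}
    - {"rx": 0,"ry": 0,"rz": 0,"dx": -0.34,"dy": 0.2,"dz": 0,"hand": 0}
    - {"rx": 0,"ry": 0,"rz": 0,"dx": -0.34,"dy": 0.2,"dz": 0,"hand": 0}
    - {"rx": 0,"ry": 0,"rz": 0,"dx": -0.34,"dy": 0.2,"dz": 0,"hand": 0}
    - {"rx": 0,"ry": 0,"rz": 0,"dx": -0.34,"dy": 0.2,"dz": 0,"hand": 0}
    - {"rx": 0,"ry": 0,"rz": 0,"dx": -0.34,"dy": 0.2,"dz": 0,"hand": 0}
    - {"rx": 0,"ry": 0,"rz": 0,"dx": -0.34,"dy": 0.2,"dz": 0,"hand": 0}
    - {"rx": 0,"ry": 0,"rz": 0,"dx": -0.34,"dy": 0.2,"dz": 0,"hand": 0}
    - {"rx": 0,"ry": 0,"rz": 0,"dx": -0.34,"dy": 0.2,"dz": 0,"hand": 0}

```text
time_s: 1.87
tool_pos: [366.6, 311.8, 245.4]
tcp_rot: [-0.0, 0.745, 0.667, 0.0]
contact_force: [0.3, -0.2, -0.5]
finger_gap: 0.4
gripper_force: 0.0
```

drive_tool:
  steps:
    - {"rx": 0,"ry": 0,"rz": 0,"dx": -0.34,"dy": 0.2,"dz": 0,"hand": 0}
    - {"rx": 0,"ry": 0,"rz": 0,"dx": -0.34,"dy": 0.2,"dz": 0,"hand": 0}
    - {"rx": 0,"ry": 0,"rz": 0,"dx": -0.34,"dy": 0.2,"dz": 0,"hand": 0}
    - {"rx": 0,"ry": 0,"rz": 0,"dx": -0.34,"dy": 0.2,"dz": 0,"hand": 0}
    - {"rx": 0,"ry": 0,"rz": 0,"dx": -0.34,"dy": 0.2,"dz": 0,"hand": 0}
    - {"rx": 0,"ry": 0,"rz": 0,"dx": -0.34,"dy": 0.2,"dz": 0,"hand": 0}
    - {"rx": 0,"ry": 0,"rz": 0,"dx": -0.34,"dy": 0.2,"dz": 0,"hand": 0}
    - {"rx": 0,"ry": 0,"rz": 0,"dx": -0.34,"dy": 0.2,"dz": 0,"hand": 0}
    - {"rx": 0,"ry": 0,"rz": 0,"dx": -0.34,"dy": 0.2,"dz": 0,"hand": 0}
    - {"rx": 0,"ry": 0,"rz": 0,"dx": -0.34,"dy": 0.2,"dz": 0,"hand": 0}

```text
time_s: 2.7
tool_pos: [527.8, -48.0, 245.4]
tcp_rot: [-0.0, 0.745, 0.667, 0.0]
contact_force: [-0.4, 0.4, 0.8]
finger_gap: 0.2
gripper_force: 0.0
```

```bash
python3 -c "
from h import *
st([546,-85,60])"
```

```text
t 2.7 pos [527.8 -48.  245.4] F [-0.38  0.45  0.84] gap 0.2 yang -6.32 tilt [0.    0.001] q1,7 [-0.61  0.09]
delta tool [-34.9  22.1 185.4]
```

drive_tool:
  steps:
    - {"rx": 0,"ry": 0,"rz": 0,"dx": -0.35,"dy": 0.22,"dz": 0,"hand": 0}
    - {"rx": 0,"ry": 0,"rz": 0,"dx": 0,"dy": 0,"dz": 0.36,"hand": 0}
    - {"rx": 0,"ry": 0,"rz": 0,"dx": 0,"dy": 0,"dz": 0.36,"hand": 0}
    - {"rx": 0,"ry": 0,"rz": 0,"dx": 0,"dy": 0,"dz": 0.36,"hand": 0}
    - {"rx": 0,"ry": 0,"rz": 0,"dx": 0,"dy": 0,"dz": 0.36,"hand": 0}
    - {"rx": 0,"ry": 0,"rz": 0,"dx": 0,"dy": 0,"dz": 0.36,"hand": 0}
    - {"rx": 0,"ry": 0,"rz": 0,"dx": 0,"dy": 0,"dz": 0.2,"hand": 0}
    - {"rx": 0,"ry": 0,"rz": 0,"dx": 0,"dy": 0,"dz": 0.15,"hand": 0}
    - {"rx": 0,"ry": 0,"rz": 0,"dx": 0,"dy": 0,"dz": 0.1,"hand": 0}
    - {"rx": 0,"ry": 0,"rz": 0,"dx": 0,"dy": 0,"dz": 0,"hand": 0}

```text
time_s: 3.53
tool_pos: [544.2, -83.3, 18.5]
tcp_rot: [-0.001, 0.745, 0.667, -0.001]
contact_force: [1.0, -0.2, 0.2]
finger_gap: -0.2
gripper_force: 0.0
```

```bash
python3 -c "
from h import *
p,d,P=measure('t3')
st([549,-60,20])
cv2.imwrite('pics/c3.png',cv2.resize(p[180:300,200:380],None,fx=4,fy=4))"
```

```text
orange [ 241  116   64   80 1899] [[456.0, 98.0], [475.0, -49.0], [814.0, -4.0], [795.0, 142.0]] [342. 148.] z [ 2.5 13.5 24.3]
orange [260 218  46  18 532] [[535.0, -13.0], [571.0, -17.0], [582.0, 78.0], [547.0, 82.0]] [96. 36.] z [ 0.4  6.6 13.3]
riser [454.1 205.8] [240.7 191. ] 2.87 [[329.20001220703125, 295.20001220703125], [338.70001220703125, 104.5], [579.0999755859375, 116.5], [569.5999755859375, 307.20001220703125]] plane [-3.0000e-04  1.1000e-03  6.5469e+01]
t 3.58 pos [545.  -83.5  19.8] F [-0.45  0.24  1.45] gap -0.0 yang -6.35 tilt [-0.001  0.   ] q1,7 [-0.33  0.41]
delta tool [23.8  1.4 -0.2]
```

View pics/c3.png

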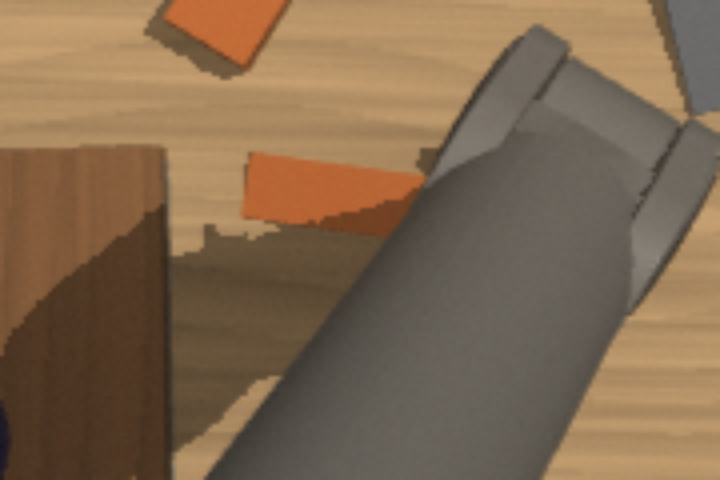

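The gripper stands clear behind the wedge's thick end; the thin end is visible at about (247,185) in the crop. Next I touch the wedge, then straighten it gently while pushing.

drive_tool:
  steps:
    - {"rx": 0,"ry": 0,"rz": 0,"dx": 0.03,"dy": 0,"dz": 0,"hand": 0}
    - {"rx": 0,"ry": 0,"rz": 0,"dx": 0.03,"dy": 0,"dz": 0,"hand": 0}
    - {"rx": 0,"ry": 0,"rz": 0,"dx": 0.03,"dy": 0,"dz": 0,"hand": 0}
    - {"rx": 0,"ry": 0,"rz": 0,"dx": 0.03,"dy": 0,"dz": 0,"hand": 0}
    - {"rx": 0,"ry": 0,"rz": 0,"dx": 0.03,"dy": 0,"dz": 0,"hand": 0}
    - {"rx": 0,"ry": 0,"rz": 0,"dx": 0.03,"dy": 0,"dz": 0,"hand": 0}
    - {"rx": 0,"ry": 0,"rz": 0,"dx": 0.03,"dy": 0,"dz": 0,"hand": 0}
    - {"rx": 0,"ry": 0,"rz": 0,"dx": 0.02,"dy": 0,"dz": 0,"hand": 0}
    - {"rx": 0,"ry": 0,"rz": 0,"dx": 0.02,"dy": 0,"dz": 0,"hand": 0}
    - {"rx": 0,"ry": 0,"rz": 0,"dx": 0.02,"dy": 0,"dz": 0,"hand": 0}

```text
time_s: 4.42
tool_pos: [548.4, -56.6, 20.3]
tcp_rot: [0.0, 0.745, 0.667, -0.0]
contact_force: [-0.1, -0.6, 0.5]
finger_gap: -0.3
gripper_force: 0.2
```

drive_tool:
  steps:
    - {"rx": 0,"ry": 0,"rz": -0.003,"dx": 0.03,"dy": 0,"dz": 0,"hand": 0}
    - {"rx": 0,"ry": 0,"rz": -0.003,"dx": 0.03,"dy": 0,"dz": 0,"hand": 0}
    - {"rx": 0,"ry": 0,"rz": -0.003,"dx": 0.03,"dy": 0,"dz": 0,"hand": 0}
    - {"rx": 0,"ry": 0,"rz": -0.003,"dx": 0.03,"dy": 0,"dz": 0,"hand": 0}
    - {"rx": 0,"ry": 0,"rz": -0.003,"dx": 0.03,"dy": 0,"dz": 0,"hand": 0}
    - {"rx": 0,"ry": 0,"rz": -0.003,"dx": 0.03,"dy": 0,"dz": 0,"hand": 0}
    - {"rx": 0,"ry": 0,"rz": -0.003,"dx": 0.03,"dy": 0,"dz": 0,"hand": 0}
    - {"rx": 0,"ry": 0,"rz": -0.003,"dx": 0.03,"dy": 0,"dz": 0,"hand": 0}
    - {"rx": 0,"ry": 0,"rz": -0.003,"dx": 0.03,"dy": 0,"dz": 0,"hand": 0}
    - {"rx": 0,"ry": 0,"rz": -0.003,"dx": 0.03,"dy": 0,"dz": 0,"hand": 0}

```text
time_s: 5.25
tool_pos: [550.5, -26.4, 20.3]
tcp_rot: [-0.0, 0.713, 0.702, 0.0]
contact_force: [0.1, 0.4, 0.5]
finger_gap: 0.3
gripper_force: 0.2
```

```bash
python3 -c "
from h import *
p,d,P=measure('t4')
st([549,-60,20])"
```

```text
orange [ 241  116   64   80 1889] [[456.0, 98.0], [475.0, -49.0], [813.0, -4.0], [794.0, 143.0]] [341. 148.] z [ 2.9 13.4 24. ]
orange [245 218  24  16 254] [[475.0, -49.0], [518.0, -67.0], [594.0, 105.0], [551.0, 124.0]] [189.  46.] z [0.2 4.7 9.8]
riser [454.3 205.5] [240.4 191.1] 2.99 [[329.29998779296875, 294.70001220703125], [339.29998779296875, 103.80000305175781], [579.2999877929688, 116.4000015258789], [569.2999877929688, 307.20001220703125]] plane [-8.00000e-04  6.00000e-04  6.54836e+01]
t 5.3 pos [550.5 -25.6  20.2] F [0.44 0.56 0.33] gap -0.1 yang -0.81 tilt [-0.     0.001] q1,7 [-0.42  0.39]
delta tool [-34.4  -1.    0.2]
```

```bash
cat >> h.py <<'E'
def edges(tag):
    p,d=snap('top',tag);P=pts('top',d);h=cv2.cvtColor(p,cv2.COLOR_BGR2HSV)
    m=(h[...,0]<14)&(h[...,1]>165)&(p[...,2]>60)
    m[:,:]&=False|True
    m[:214]=0;m[250:]=0
    for u in range(235,330,4):
        v=np.where(m[:,u])[0]
        if len(v)>8: print(u,'y',np.round(P[v[0],u,1]),'x',np.round([P[v[-1],u,0]-1,P[v[0],u,0]+1],1),len(v),'mid',np.round((P[v[-1],u,0]+P[v[0],u,0])/2,1))
    return p
E
python3 -c "
from h import *
p=edges('t5')
cv2.imwrite('pics/c5.png',cv2.resize(p[190:290,200:350],None,fx=5,fy=5))"
```

```text
247 y 112.0 x [546.6 581.5] 16 mid 564.0
251 y 102.0 x [544.4 581.2] 17 mid 562.8
255 y 93.0 x [544.5 579.4] 16 mid 562.0
259 y 85.0 x [542.5 577.5] 16 mid 560.0
263 y 75.0 x [551.4 577.3] 12 mid 564.4
```

View pics/c5.png

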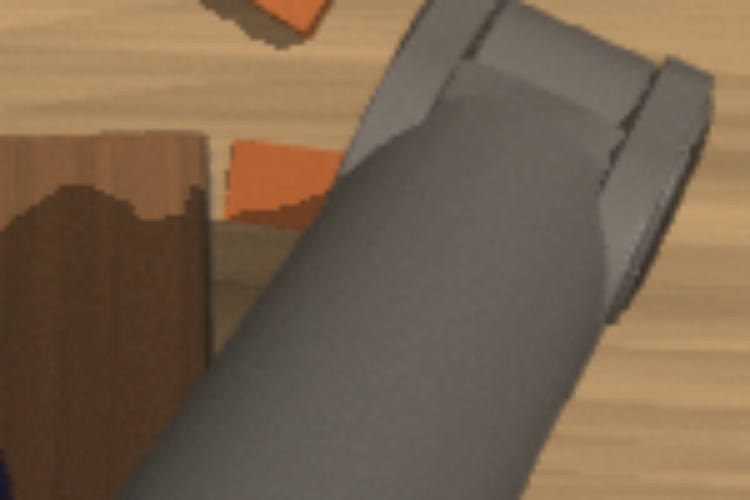

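The crop shows the thin end at (230,180), just short of the riser edge (208,180), still pointing about 7° outward. I shift the contact towards the +x corner to turn it.

drive_tool:
  steps:
    - {"rx": 0,"ry": 0,"rz": 0,"dx": -0.05,"dy": 0,"dz": 0,"hand": 0}
    - {"rx": 0,"ry": 0,"rz": -0.01,"dx": 0,"dy": 0.07,"dz": 0,"hand": 0}
    - {"rx": 0,"ry": 0,"rz": -0.01,"dx": 0,"dy": 0.07,"dz": 0,"hand": 0}
    - {"rx": 0,"ry": 0,"rz": 0,"dx": 0.02,"dy": 0,"dz": 0,"hand": 0}
    - {"rx": 0,"ry": 0,"rz": 0,"dx": 0.03,"dy": 0,"dz": 0,"hand": 0}
    - {"rx": 0,"ry": 0,"rz": 0,"dx": 0.03,"dy": 0,"dz": 0,"hand": 0}
    - {"rx": 0,"ry": 0,"rz": 0,"dx": 0.03,"dy": 0,"dz": 0,"hand": 0}
    - {"rx": 0,"ry": 0,"rz": 0,"dx": 0.03,"dy": 0,"dz": 0,"hand": 0}
    - {"rx": 0,"ry": 0,"rz": 0,"dx": 0.03,"dy": 0,"dz": 0,"hand": 0}
    - {"rx": 0,"ry": 0,"rz": 0,"dx": 0,"dy": 0,"dz": 0,"hand": 0}

```text
time_s: 6.18
tool_pos: [563.4, -13.7, 20.2]
tcp_rot: [-0.0, 0.69, 0.724, 0.0]
contact_force: [0.5, 1.1, 0.5]
finger_gap: 0.1
gripper_force: 0.0
```

```bash
python3 -c "
from h import *
edges('t6');st([549,-60,20])
p,d=snap('scene','s6');cv2.imwrite('pics/d6.png',cv2.resize(p[140:300,280:500],None,fx=3.6,fy=3.6))"
```

```text
243 y 120.0 x [541.7 576.9] 16 mid 559.3
247 y 111.0 x [541.9 576.7] 16 mid 559.3
251 y 102.0 x [552.9 575. ] 10 mid 563.9
t 6.23 pos [563.4 -14.1  20.2] F [ 0.37 -0.37  0.22] gap 0.2 yang 2.71 tilt [-0.  0.] q1,7 [-0.43  0.41]
delta tool [-45.2 -16.6   0.2]
```

View pics/d6.png

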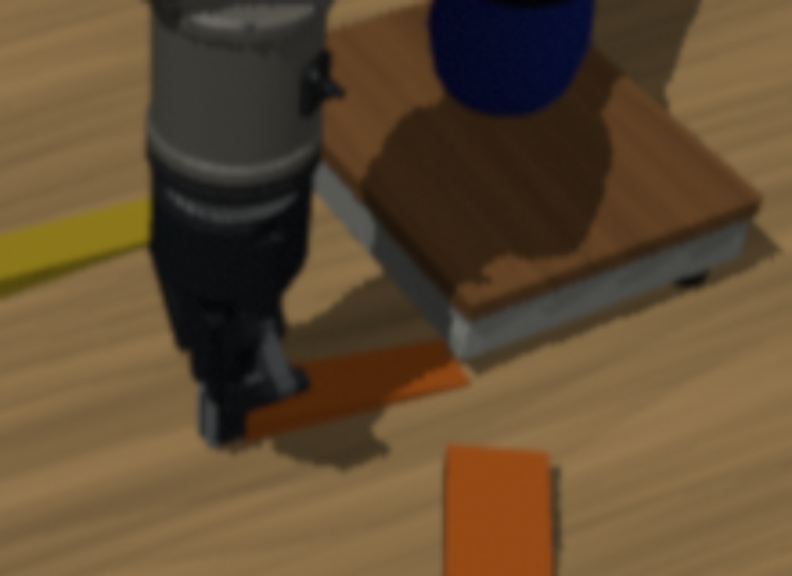

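The scene view shows the wedge well, its +x side free from the finger (250,435) to the thin end (468,380), so I will track that lower edge by casting rays onto z=0.

```bash
cat >> h.py <<'E'
def side(tag,new=True):
    p=snap('scene',tag)[0] if new else cv2.imread(f'pics/{tag}.png')
    c=camera_params('scene');W=np.array(c['world_from_camera']);h=cv2.cvtColor(p,cv2.COLOR_BGR2HSV)
    m=((h[...,0]<13)&(h[...,1]>185)&(p[...,2]>50)).astype(np.uint8);m[:225]=0;m[264:]=0
    k,l,s,_=cv2.connectedComponentsWithStats(m);i=1+s[1:,4].argmax();m=l==i
    E=[]
    for u in range(s[i,0]+2,s[i,0]+s[i,2]-2):
        v=np.where(m[:,u])[0].max()+.5
        r=W[:3,:3]@[(u-c['cx'])/c['fx'],-(v-c['cy'])/c['fy'],-1]; E.append(W[:3,3]-r*W[2,3]/r[2])
    E=np.array(E);f=np.polyfit(E[:,1],E[:,0],1);k=abs(np.polyval(f,E[:,1])-E[:,0])<2;f=np.polyfit(E[k,1],E[k,0],1)
    a=np.degrees(np.arctan(f[0]));mid=lambda y:np.polyval(f,y)-18/np.cos(np.radians(a))
    print('heading',round(90-a,1),'y span',np.round([E[:,1].min(),E[:,1].max()],1),'mid x at y=-10,50,137.5:',np.round([mid(-10),mid(50),mid(137.5)],1),k.mean())
    st([0,0,0]) if 0 else None
E
python3 -c "
from h import *
side('s0',False);side('s6',False)"
```

```text
heading 76.7 y span [-44.8  74.3] mid x at y=-10,50,137.5: [542.9 557.1 577.9] 0.6153846153846154
heading 84.6 y span [  9.7 121.4] mid x at y=-10,50,137.5: [540.8 546.4 554.7] 0.21428571428571427
```

```bash
sed -i 's/    E=np.array(E);f=np.polyfit.*/    E=np.array(E,np.float32);L=cv2.fitLine(E[:,[1,0]].copy(),cv2.DIST_WELSCH,0,.01,.01).ravel();f=np.array([L[1]\/L[0],L[3]-L[1]\/L[0]*L[2]]);k=abs(np.polyval(f,E[:,1])-E[:,0])<2/' h.py
sed -i "s/    st(\[0,0,0\]) if 0 else None/    print(np.round(E[::6,:2]).astype(int).tolist())/" h.py
python3 -c "
from h import *
side('s0',False);side('s6',False)"
```

```text
heading 76.5 y span [-44.8  74.3] mid x at y=-10,50,137.5: [542.9 557.3 578.3] 0.6307692307692307
[[547, -45], [552, -34], [559, -25], [561, -14], [566, -3], [570, 7], [570, 20], [572, 31], [575, 43], [572, 57], [579, 66]]
heading 83.2 y span [  9.7 121.4] mid x at y=-10,50,137.5: [540.3 547.4 557.7] 0.375
[[560, 10], [565, 20], [567, 32], [569, 43], [557, 63], [562, 73], [571, 81], [571, 94], [574, 106], [574, 120]]
```

drive_tool:
  steps:
    - {"rx": 0,"ry": 0,"rz": 0,"dx": 0.02,"dy": 0,"dz": 0,"hand": 0}
    - {"rx": 0,"ry": 0,"rz": 0,"dx": 0.02,"dy": 0,"dz": 0,"hand": 0}
    - {"rx": 0,"ry": 0,"rz": 0,"dx": 0.02,"dy": 0,"dz": 0,"hand": 0}
    - {"rx": 0,"ry": 0,"rz": 0,"dx": 0.02,"dy": 0,"dz": 0,"hand": 0}
    - {"rx": 0,"ry": 0,"rz": 0,"dx": 0,"dy": 0,"dz": 0,"hand": 0}
    - {"rx": 0,"ry": 0,"rz": 0,"dx": -0.2,"dy": 0,"dz": 0,"hand": 0}
    - {"rx": 0,"ry": 0,"rz": 0,"dx": -0.3,"dy": 0,"dz": 0,"hand": 0}
    - {"rx": 0,"ry": 0,"rz": 0,"dx": -0.3,"dy": 0,"dz": 0,"hand": 0}
    - {"rx": 0,"ry": 0,"rz": 0,"dx": 0,"dy": 0,"dz": 0,"hand": 0}
    - {"rx": 0,"ry": 0,"rz": 0,"dx": 0,"dy": 0,"dz": 0,"hand": 0}

```text
time_s: 7.12
tool_pos: [566.7, -89.2, 20.5]
tcp_rot: [0.0, 0.692, 0.722, -0.0]
contact_force: [-0.4, 1.2, -0.3]
finger_gap: 0.2
gripper_force: 0.0
```

```bash
python3 -c "
from h import *
edges('t7');side('s7');st([552,-20,20])"
```

```text
243 y 119.0 x [539.5 574.2] 16 mid 556.8
247 y 111.0 x [537.3 572.4] 16 mid 554.9
251 y 102.0 x [535.5 572.5] 17 mid 554.0
255 y 93.0 x [537.8 572.5] 16 mid 555.2
259 y 84.0 x [535.8 570.4] 16 mid 553.1
263 y 75.0 x [536.  570.4] 16 mid 553.2
267 y 67.0 x [534.2 571. ] 17 mid 552.6
271 y 58.0 x [534.1 569.1] 16 mid 551.6
275 y 49.0 x [534.4 569.1] 16 mid 551.8
279 y 40.0 x [532.3 569.2] 17 mid 550.7
283 y 31.0 x [532.6 567.2] 16 mid 549.9
287 y 22.0 x [532.9 567.2] 16 mid 550.0
291 y 14.0 x [533.2 565.4] 15 mid 549.3
heading 87.0 y span [  9.2 130.5] mid x at y=-10,50,137.5: [544.8 547.9 552.5] 0.6896551724137931
[[566, 9], [565, 22], [565, 35], [565, 48], [568, 59], [568, 72], [567, 85], [570, 97], [570, 111], [570, 124]]
t 7.22 pos [566.9 -85.9  20.1] F [0.41 0.39 0.36] gap 0.0 yang 2.67 tilt [-0.     0.001] q1,7 [-0.29  0.52]
delta tool [ 66.5 -11.8   0.2]
```

Now the wedge points correctly: heading 86.4°, centreline passing 1.5 mm from the foot. I line up square behind it and push straight.

drive_tool:
  steps:
    - {"rx": 0,"ry": 0,"rz": 0.035,"dx": 0,"dy": 0,"dz": 0,"hand": 0}
    - {"rx": 0,"ry": 0,"rz": 0,"dx": 0,"dy": -0.235,"dz": 0,"hand": 0}
    - {"rx": 0,"ry": 0,"rz": 0,"dx": 0.15,"dy": 0,"dz": 0,"hand": 0}
    - {"rx": 0,"ry": 0,"rz": 0,"dx": 0.25,"dy": 0,"dz": 0,"hand": 0}
    - {"rx": 0,"ry": 0,"rz": 0,"dx": 0.2,"dy": 0,"dz": 0,"hand": 0}
    - {"rx": 0,"ry": 0,"rz": 0,"dx": 0.08,"dy": 0,"dz": 0,"hand": 0}
    - {"rx": 0,"ry": 0,"rz": 0,"dx": 0.03,"dy": 0,"dz": 0,"hand": 0}
    - {"rx": 0,"ry": 0,"rz": 0,"dx": 0.03,"dy": 0,"dz": 0,"hand": 0}
    - {"rx": 0,"ry": 0,"rz": 0,"dx": 0.03,"dy": 0,"dz": 0,"hand": 0}
    - {"rx": 0,"ry": 0,"rz": 0,"dx": 0.02,"dy": 0,"dz": 0,"hand": 0}

```text
time_s: 8.05
tool_pos: [548.4, -7.2, 20.4]
tcp_rot: [0.0, 0.73, 0.684, -0.0]
contact_force: [0.2, -0.5, 0.6]
finger_gap: -0.1
gripper_force: 0.0
```

drive_tool:
  steps:
    - {"rx": 0,"ry": 0,"rz": 0,"dx": 0.02,"dy": 0,"dz": 0,"hand": 0}
    - {"rx": 0,"ry": 0,"rz": 0,"dx": 0.02,"dy": 0,"dz": 0,"hand": 0}
    - {"rx": 0,"ry": 0,"rz": 0,"dx": 0.02,"dy": 0,"dz": 0,"hand": 0}
    - {"rx": 0,"ry": 0,"rz": 0,"dx": 0.02,"dy": 0,"dz": 0,"hand": 0}
    - {"rx": 0,"ry": 0,"rz": 0,"dx": 0.02,"dy": 0,"dz": 0,"hand": 0}
    - {"rx": 0,"ry": 0,"rz": 0,"dx": 0.01,"dy": 0,"dz": 0,"hand": 0}
    - {"rx": 0,"ry": 0,"rz": 0,"dx": 0.01,"dy": 0,"dz": 0,"hand": 0}
    - {"rx": 0,"ry": 0,"rz": 0,"dx": 0.01,"dy": 0,"dz": 0,"hand": 0}
    - {"rx": 0,"ry": 0,"rz": 0,"dx": 0,"dy": 0,"dz": 0,"hand": 0}
    - {"rx": 0,"ry": 0,"rz": 0,"dx": 0,"dy": 0,"dz": 0,"hand": 0}

```text
time_s: 8.88
tool_pos: [549.3, 6.7, 20.3]
tcp_rot: [-0.0, 0.729, 0.684, 0.0]
contact_force: [-0.6, 0.6, -0.2]
finger_gap: 0.0
gripper_force: 0.0
```

```bash
python3 -c "
from h import *
edges('t8');side('s8');st([552,-20,20])"
```

```text
243 y 120.0 x [552.8 574.4] 10 mid 563.6
heading 86.7 y span [ 24.8 127.7] mid x at y=-10,50,137.5: [544.3 547.8 552.8] 0.6346153846153846
[[548, 28], [560, 35], [565, 46], [569, 56], [567, 71], [567, 84], [569, 96], [569, 109], [566, 124]]
t 8.98 pos [549.3   6.7  20.3] F [0.73 0.58 1.18] gap -0.0 yang -3.64 tilt [-0.  0.] q1,7 [-0.49  0.29]
delta tool [-26.4   4.4   0.3]
```

drive_tool:
  steps:
    - {"rx": 0,"ry": 0,"rz": 0,"dx": 0.01,"dy": 0,"dz": 0,"hand": 0}
    - {"rx": 0,"ry": 0,"rz": 0,"dx": 0.01,"dy": 0,"dz": 0,"hand": 0}
    - {"rx": 0,"ry": 0,"rz": 0,"dx": 0.01,"dy": 0,"dz": 0,"hand": 0}
    - {"rx": 0,"ry": 0,"rz": 0,"dx": 0.01,"dy": 0,"dz": 0,"hand": 0}
    - {"rx": 0,"ry": 0,"rz": 0,"dx": 0.01,"dy": 0,"dz": 0,"hand": 0}
    - {"rx": 0,"ry": 0,"rz": 0,"dx": 0.01,"dy": 0,"dz": 0,"hand": 0}
    - {"rx": 0,"ry": 0,"rz": 0,"dx": 0.01,"dy": 0,"dz": 0,"hand": 0}
    - {"rx": 0,"ry": 0,"rz": 0,"dx": 0.01,"dy": 0,"dz": 0,"hand": 0}
    - {"rx": 0,"ry": 0,"rz": 0,"dx": 0,"dy": 0,"dz": 0,"hand": 0}
    - {"rx": 0,"ry": 0,"rz": 0,"dx": 0,"dy": 0,"dz": 0,"hand": 0}

```text
time_s: 9.82
tool_pos: [549.8, 14.8, 20.3]
tcp_rot: [-0.0, 0.729, 0.684, 0.0]
contact_force: [0.5, -0.7, -0.3]
finger_gap: 0.1
gripper_force: 0.0
```

```bash
cat >> h.py <<'E'
def favg(n=6):
    F=[];T=[]
    for _ in range(n):
        snapshot('top');s=get_state();F.append(s['contact_force']);T.append(s['tool_pos'])
    print('Favg',np.round(np.mean(F,0),2),'sd',np.round(np.std(F,0)/n**.5,2),'pos',np.round(np.mean(T,0),1),'t',round(s['time_s'],2))
E
python3 -c "
from h import *
favg()"
```

```text
Favg [-0.05 -0.32 -0.07] sd [0.16 0.09 0.14] pos [549.8  14.6  20.3] t 10.12
```

drive_tool:
  steps:
    - {"rx": 0,"ry": 0,"rz": 0,"dx": 0.01,"dy": 0,"dz": 0,"hand": 0}
    - {"rx": 0,"ry": 0,"rz": 0,"dx": 0.01,"dy": 0,"dz": 0,"hand": 0}
    - {"rx": 0,"ry": 0,"rz": 0,"dx": 0.01,"dy": 0,"dz": 0,"hand": 0}
    - {"rx": 0,"ry": 0,"rz": 0,"dx": 0.01,"dy": 0,"dz": 0,"hand": 0}
    - {"rx": 0,"ry": 0,"rz": 0,"dx": 0.01,"dy": 0,"dz": 0,"hand": 0}
    - {"rx": 0,"ry": 0,"rz": 0,"dx": 0,"dy": 0,"dz": 0,"hand": 0}
    - {"rx": 0,"ry": 0,"rz": 0,"dx": 0,"dy": 0,"dz": 0,"hand": 0}
    - {"rx": 0,"ry": 0,"rz": 0,"dx": 0,"dy": 0,"dz": 0,"hand": 0}
    - {"rx": 0,"ry": 0,"rz": 0,"dx": 0,"dy": 0,"dz": 0,"hand": 0}
    - {"rx": 0,"ry": 0,"rz": 0,"dx": 0,"dy": 0,"dz": 0,"hand": 0}

```text
time_s: 10.95
tool_pos: [550.1, 19.5, 20.3]
tcp_rot: [0.0, 0.729, 0.684, -0.0]
contact_force: [-0.0, -3.6, 0.5]
finger_gap: 0.3
gripper_force: 2.2
```

```bash
python3 -c "
from h import *
favg()"
```

```text
Favg [-0.41 -4.14  0.41] sd [0.37 0.16 0.2 ] pos [550.2  19.5  20.3] t 11.25
```

Resistance has risen to about 4 N. Let me check whether the riser moved or tilted.

```bash
python3 -c "
from h import *
measure('t9');st()"
```

```text
orange [ 241  116   64   75 1779] [[456.0, 98.0], [475.0, -49.0], [813.0, -4.0], [794.0, 143.0]] [341. 148.] z [ 2.8 12.9 23.3]
riser [513.3 213.1] [123.8 185.8] 2.79 [[447.0, 302.8999938964844], [456.0, 117.19999694824219], [579.5999755859375, 123.30000305175781], [570.5999755859375, 308.8999938964844]] plane [-8.00000e-04  1.00000e-04  6.54485e+01]
t 11.3 pos [550.1  19.6  20.3] F [-1.32 -4.07  0.81] gap -0.0 yang -3.65 tilt [0. 0.] q1,7 [-0.52  0.27]
```

drive_tool:
  steps:
    - {"rx": 0,"ry": 0,"rz": 0,"dx": -0.03,"dy": 0,"dz": 0,"hand": 0}
    - {"rx": 0,"ry": 0,"rz": 0,"dx": -0.2,"dy": 0,"dz": 0,"hand": 0}
    - {"rx": 0,"ry": 0,"rz": 0,"dx": -0.35,"dy": 0,"dz": 0,"hand": 0}
    - {"rx": 0,"ry": 0,"rz": 0,"dx": -0.35,"dy": 0,"dz": 0,"hand": 0}
    - {"rx": 0,"ry": 0,"rz": 0,"dx": 0,"dy": 0,"dz": -0.35,"hand": 0}
    - {"rx": 0,"ry": 0,"rz": 0,"dx": 0,"dy": 0,"dz": -0.35,"hand": 0}
    - {"rx": 0,"ry": 0,"rz": 0,"dx": 0,"dy": 0,"dz": -0.35,"hand": 0}
    - {"rx": 0,"ry": 0,"rz": 0,"dx": 0,"dy": 0,"dz": 0,"hand": 0}
    - {"rx": 0,"ry": 0,"rz": 0,"dx": 0,"dy": 0,"dz": 0,"hand": 0}
    - {"rx": 0,"ry": 0,"rz": 0,"dx": 0,"dy": 0,"dz": 0,"hand": 0}

```text
time_s: 12.13
tool_pos: [544.1, -71.9, 125.1]
tcp_rot: [-0.001, 0.729, 0.685, 0.0]
contact_force: [-0.4, 0.3, -0.4]
finger_gap: -0.0
gripper_force: 0.0
```

```bash
python3 -c "
from h import *
p,d,P=measure('t10');edges('t11');
R=np.array([[np.cos(.05),-np.sin(.05)],[np.sin(.05),np.cos(.05)]])
st([556,139,100])
cv2.imwrite('pics/c10.png',cv2.resize(p[190:350,120:340],None,fx=3.6,fy=3.6))"
```

```text
orange [ 241  116   64   80 1894] [[456.0, 100.0], [475.0, -49.0], [813.0, -4.0], [793.0, 145.0]] [341. 150.] z [ 2.8 13.5 23.7]
orange [241 221  31  18 444] [[534.0, 59.0], [570.0, 57.0], [574.0, 124.0], [539.0, 126.0]] [67. 35.] z [ 4.   9.8 15.3]
riser [454.2 207.2] [240.5 191.1] 3.53 [[328.29998779296875, 295.1000061035156], [340.1000061035156, 104.4000015258789], [580.2000122070312, 119.19999694824219], [568.4000244140625, 309.8999938964844]] plane [0.00000e+00 9.00000e-04 6.54267e+01]
243 y 119.0 x [539.4 574.1] 16 mid 556.7
247 y 111.0 x [537.2 574.5] 17 mid 555.8
251 y 101.0 x [537.7 572. ] 16 mid 554.8
255 y 92.0 x [535.7 572.1] 17 mid 553.9
259 y 84.0 x [535.8 570.2] 16 mid 553.0
263 y 75.0 x [535.9 570.2] 16 mid 553.0
267 y 66.0 x [533.9 570.9] 17 mid 552.4
271 y 58.0 x [534.1 571. ] 17 mid 552.6
275 y 49.0 x [534.1 569.1] 16 mid 551.6
279 y 40.0 x [532.4 568.9] 17 mid 550.6
t 12.23 pos [543.4 -72.3 124.2] F [-0.74  0.24 -0.3 ] gap 0.3 yang -3.58 tilt [-0.002  0.001] q1,7 [-0.45  0.33]
delta tool [211.6  -0.6  24.3]
```

View pics/c10.png

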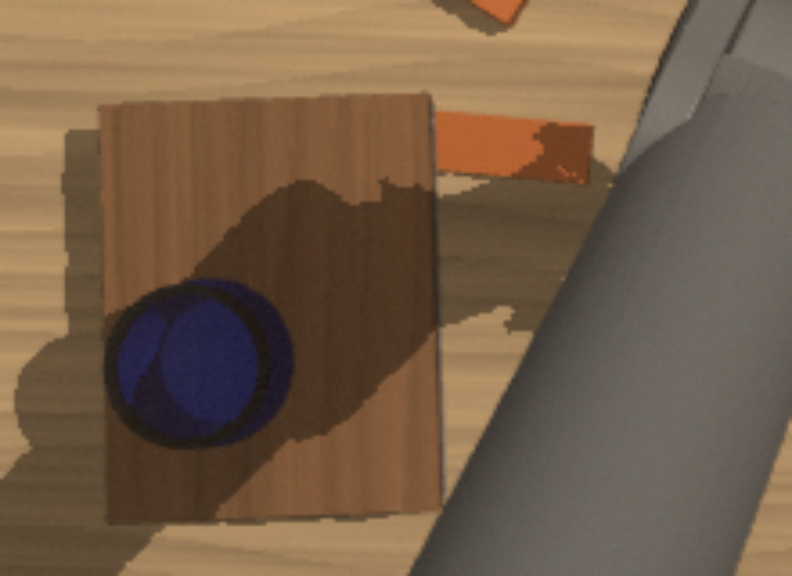

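The riser is level, shifted only about 2 mm at that corner. The wedge in the crop (435-592, 112-183) runs centrally under the corner. Next I move above the corner.

drive_tool:
  steps:
    - {"rx": 0,"ry": 0,"rz": 0,"dx": 0.2,"dy": 0,"dz": 0,"hand": 0}
    - {"rx": 0,"ry": 0,"rz": 0,"dx": 0.35,"dy": 0,"dz": 0,"hand": 0}
    - {"rx": 0,"ry": 0,"rz": 0,"dx": 0.35,"dy": 0,"dz": 0,"hand": 0}
    - {"rx": 0,"ry": 0,"rz": 0,"dx": 0.35,"dy": 0,"dz": 0,"hand": 0}
    - {"rx": 0,"ry": 0,"rz": 0,"dx": 0.35,"dy": 0,"dz": 0,"hand": 0}
    - {"rx": 0,"ry": 0,"rz": 0,"dx": 0.35,"dy": 0,"dz": 0,"hand": 0}
    - {"rx": 0,"ry": 0,"rz": 0,"dx": 0.18,"dy": 0,"dz": 0.1,"hand": 0}
    - {"rx": 0,"ry": 0,"rz": 0,"dx": 0,"dy": 0,"dz": 0.15,"hand": 0}
    - {"rx": 0,"ry": 0,"rz": 0,"dx": 0,"dy": 0,"dz": 0.1,"hand": 0}
    - {"rx": 0,"ry": 0,"rz": 0,"dx": 0,"dy": 0,"dz": 0,"hand": 0}

```text
time_s: 13.07
tool_pos: [555.5, 138.0, 87.1]
tcp_rot: [-0.001, 0.729, 0.684, -0.003]
contact_force: [0.2, -0.1, 0.5]
finger_gap: -0.2
gripper_force: 0.0
```

```bash
python3 -c "
from h import *
favg(3);st([556.5,140.3,80])"
```

```text
Favg [ 0.27 -0.36  0.24] sd [0.19 0.39 0.12] pos [557.1 137.4  89.4] t 13.22
t 13.22 pos [557.8 137.5  90.2] F [ 0.52 -1.31  0.05] gap 0.0 yang -3.8 tilt [-0.    -0.001] q1,7 [-0.77 -0.02]
delta tool [ 2.7 -1.5 10.2]
```

drive_tool:
  steps:
    - {"rx": 0,"ry": 0,"rz": 0,"dx": 0.02,"dy": -0.01,"dz": 0.03,"hand": 0}
    - {"rx": 0,"ry": 0,"rz": 0,"dx": 0,"dy": 0,"dz": 0.02,"hand": 0}
    - {"rx": 0,"ry": 0,"rz": 0,"dx": 0,"dy": 0,"dz": 0.02,"hand": 0}
    - {"rx": 0,"ry": 0,"rz": 0,"dx": 0,"dy": 0,"dz": 0.01,"hand": 0}
    - {"rx": 0,"ry": 0,"rz": 0,"dx": 0,"dy": 0,"dz": 0.01,"hand": 0}
    - {"rx": 0,"ry": 0,"rz": 0,"dx": 0,"dy": 0,"dz": 0,"hand": 0}
    - {"rx": 0,"ry": 0,"rz": 0,"dx": 0,"dy": 0,"dz": 0,"hand": 0}
    - {"rx": 0,"ry": 0,"rz": 0,"dx": 0,"dy": 0,"dz": 0,"hand": 0}
    - {"rx": 0,"ry": 0,"rz": 0,"dx": 0,"dy": 0,"dz": 0,"hand": 0}
    - {"rx": 0,"ry": 0,"rz": 0,"dx": 0,"dy": 0,"dz": 0,"hand": 0}

```text
time_s: 14.05
tool_pos: [556.9, 141.4, 81.3]
tcp_rot: [0.0, 0.729, 0.684, 0.0]
contact_force: [0.2, 0.0, -0.6]
finger_gap: -0.2
gripper_force: 0.0
```

```bash
python3 -c "
from h import *
favg(5)"
```

```text
Favg [ 0.09 -0.48  0.04] sd [0.17 0.22 0.25] pos [556.9 141.4  81.3] t 14.3
```

drive_tool:
  steps:
    - {"rx": 0,"ry": 0,"rz": 0,"dx": 0,"dy": 0,"dz": 0.005,"hand": 0}
    - {"rx": 0,"ry": 0,"rz": 0,"dx": 0,"dy": 0,"dz": 0.005,"hand": 0}
    - {"rx": 0,"ry": 0,"rz": 0,"dx": 0,"dy": 0,"dz": 0.005,"hand": 0}
    - {"rx": 0,"ry": 0,"rz": 0,"dx": 0,"dy": 0,"dz": 0.005,"hand": 0}
    - {"rx": 0,"ry": 0,"rz": 0,"dx": 0,"dy": 0,"dz": 0.003,"hand": 0}
    - {"rx": 0,"ry": 0,"rz": 0,"dx": 0,"dy": 0,"dz": 0,"hand": 0}
    - {"rx": 0,"ry": 0,"rz": 0,"dx": 0,"dy": 0,"dz": 0,"hand": 0}
    - {"rx": 0,"ry": 0,"rz": 0,"dx": 0,"dy": 0,"dz": 0,"hand": 0}
    - {"rx": 0,"ry": 0,"rz": 0,"dx": 0,"dy": 0,"dz": 0,"hand": 0}
    - {"rx": 0,"ry": 0,"rz": 0,"dx": 0,"dy": 0,"dz": 0,"hand": 0}

```text
time_s: 15.13
tool_pos: [556.9, 141.4, 79.1]
tcp_rot: [-0.0, 0.729, 0.684, 0.0]
contact_force: [-1.6, -0.3, 5.2]
finger_gap: -0.2
gripper_force: 2.6
```

```bash
python3 -c "
from h import *
favg(5)"
```

```text
Favg [-1.84 -0.41  5.51] sd [0.26 0.24 0.1 ] pos [556.9 141.4  79.1] t 15.38
```

Pressing meets firm resistance of 5.5 N with almost no give. A little more, held about a second.

drive_tool:
  steps:
    - {"rx": 0,"ry": 0,"rz": 0,"dx": 0,"dy": 0,"dz": 0.004,"hand": 0}
    - {"rx": 0,"ry": 0,"rz": 0,"dx": 0,"dy": 0,"dz": 0,"hand": 0}
    - {"rx": 0,"ry": 0,"rz": 0,"dx": 0,"dy": 0,"dz": 0,"hand": 0}
    - {"rx": 0,"ry": 0,"rz": 0,"dx": 0,"dy": 0,"dz": 0,"hand": 0}
    - {"rx": 0,"ry": 0,"rz": 0,"dx": 0,"dy": 0,"dz": 0,"hand": 0}
    - {"rx": 0,"ry": 0,"rz": 0,"dx": 0,"dy": 0,"dz": 0,"hand": 0}
    - {"rx": 0,"ry": 0,"rz": 0,"dx": 0,"dy": 0,"dz": 0,"hand": 0}
    - {"rx": 0,"ry": 0,"rz": 0,"dx": 0,"dy": 0,"dz": 0,"hand": 0}
    - {"rx": 0,"ry": 0,"rz": 0,"dx": 0,"dy": 0,"dz": 0,"hand": 0}
    - {"rx": 0,"ry": 0,"rz": 0,"dx": 0,"dy": 0,"dz": 0,"hand": 0}

```text
time_s: 16.22
tool_pos: [556.9, 141.4, 79.0]
tcp_rot: [-0.0, 0.729, 0.684, 0.0]
contact_force: [-2.5, 0.1, 8.9]
finger_gap: 0.1
gripper_force: 4.3
```

```bash
python3 -c "
from h import *
favg(8)"
```

```text
Favg [-2.85 -0.37  8.58] sd [0.17 0.08 0.09] pos [556.9 141.4  79.1] t 16.62
```

Firm: 8.6 N, no give. I let go straight up and check.

drive_tool:
  steps:
    - {"rx": 0,"ry": 0,"rz": 0,"dx": 0,"dy": 0,"dz": -0.01,"hand": 0}
    - {"rx": 0,"ry": 0,"rz": 0,"dx": 0,"dy": 0,"dz": -0.05,"hand": 0}
    - {"rx": 0,"ry": 0,"rz": 0,"dx": 0,"dy": 0,"dz": -0.2,"hand": 0}
    - {"rx": 0,"ry": 0,"rz": 0,"dx": 0,"dy": 0,"dz": -0.35,"hand": 0}
    - {"rx": 0,"ry": 0,"rz": 0,"dx": 0,"dy": 0,"dz": -0.35,"hand": 0}
    - {"rx": 0,"ry": 0,"rz": 0,"dx": -0.3,"dy": 0,"dz": -0.2,"hand": 0}
    - {"rx": 0,"ry": 0,"rz": 0,"dx": -0.35,"dy": 0,"dz": 0,"hand": 0}
    - {"rx": 0,"ry": 0,"rz": 0,"dx": -0.35,"dy": 0,"dz": 0,"hand": 0}
    - {"rx": 0,"ry": 0,"rz": 0,"dx": -0.35,"dy": 0,"dz": 0,"hand": 0}
    - {"rx": 0,"ry": 0,"rz": 0,"dx": -0.35,"dy": 0,"dz": 0,"hand": 0}

```text
time_s: 17.45
tool_pos: [545.8, -29.7, 194.9]
tcp_rot: [0.0, 0.729, 0.684, 0.0]
contact_force: [0.7, 0.3, -0.3]
finger_gap: 0.0
gripper_force: 0.0
```

drive_tool:
  steps:
    - {"rx": 0,"ry": 0,"rz": 0,"dx": -0.35,"dy": 0,"dz": 0,"hand": 0}
    - {"rx": 0,"ry": 0,"rz": 0,"dx": -0.35,"dy": 0,"dz": 0,"hand": 0}
    - {"rx": 0,"ry": 0,"rz": 0,"dx": 0,"dy": 0,"dz": 0,"hand": 0}
    - {"rx": 0,"ry": 0,"rz": 0,"dx": 0,"dy": 0,"dz": 0,"hand": 0}
    - {"rx": 0,"ry": 0,"rz": 0,"dx": 0,"dy": 0,"dz": 0,"hand": 0}
    - {"rx": 0,"ry": 0,"rz": 0,"dx": 0,"dy": 0,"dz": 0,"hand": 0}
    - {"rx": 0,"ry": 0,"rz": 0,"dx": 0,"dy": 0,"dz": 0,"hand": 0}
    - {"rx": 0,"ry": 0,"rz": 0,"dx": 0,"dy": 0,"dz": 0,"hand": 0}
    - {"rx": 0,"ry": 0,"rz": 0,"dx": 0,"dy": 0,"dz": 0,"hand": 0}
    - {"rx": 0,"ry": 0,"rz": 0,"dx": 0,"dy": 0,"dz": 0,"hand": 0}

```text
time_s: 18.28
tool_pos: [541.7, -97.5, 194.6]
tcp_rot: [-0.0, 0.729, 0.685, -0.0]
contact_force: [0.3, -0.4, -0.2]
finger_gap: 0.1
gripper_force: 0.0
```

```bash
python3 -c "
from h import *
p,d,P=measure('t20');edges('t21');st()
p,d=snap('scene','s20');cv2.imwrite('pics/d20.png',cv2.resize(p[110:300,280:520],None,fx=3.2,fy=3.1))"
```

```text
orange [ 241  116   64   80 1890] [[456.0, 101.0], [475.0, -49.0], [813.0, -4.0], [794.0, 145.0]] [341. 151.] z [ 2.7 13.4 24. ]
orange [241 221  44  20 564] [[475.0, -49.0], [529.0, -69.0], [599.0, 114.0], [546.0, 134.0]] [196.  57.] z [ 4.1 10.8 18.5]
riser [454.3 207.6] [240.7 191.6] 3.55 [[328.29998779296875, 295.79998779296875], [340.1000061035156, 104.5], [580.4000244140625, 119.4000015258789], [568.5, 310.70001220703125]] plane [-2.00000e-04  1.30000e-03  6.54912e+01]
243 y 119.0 x [539.3 574.3] 16 mid 556.8
247 y 110.0 x [537.5 574.3] 17 mid 555.9
251 y 102.0 x [537.4 572.4] 16 mid 554.9
255 y 93.0 x [535.5 572.3] 17 mid 553.9
259 y 84.0 x [535.7 572.6] 17 mid 554.2
263 y 75.0 x [536.1 570.8] 16 mid 553.5
267 y 66.0 x [534.  570.6] 17 mid 552.3
271 y 58.0 x [534.  568.8] 16 mid 551.4
275 y 49.0 x [534.4 568.9] 16 mid 551.7
279 y 40.0 x [532.3 569.2] 17 mid 550.7
283 y 31.0 x [543.4 567. ] 11 mid 555.2
t 18.38 pos [541.7 -97.8 194.6] F [-0.05 -0.13  0.48] gap 0.1 yang -3.62 tilt [-0.  0.] q1,7 [-0.49  0.32]
```

View pics/d20.png

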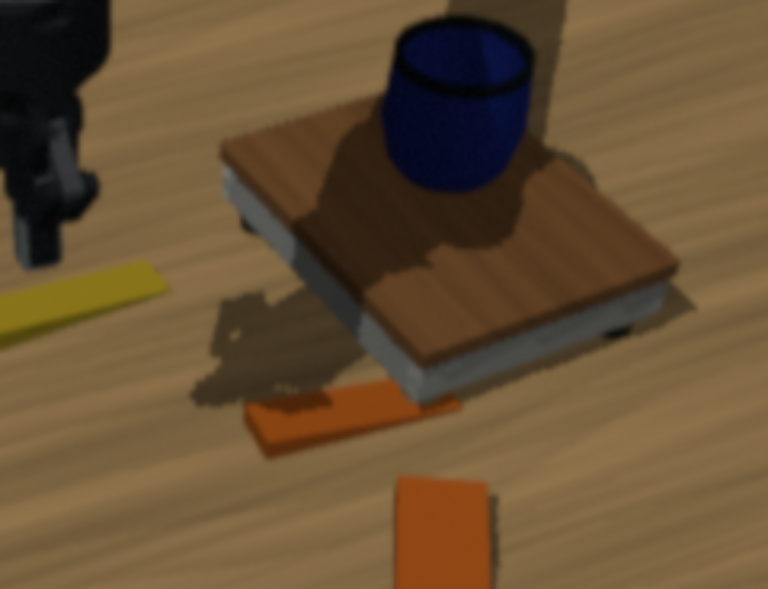

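The wedge sits at (245-460, 380-455), under the short foot. The riser is level (65.5 mm), the cup is in place and the robot is clear.

```bash
python3 -c "
from plant import close_job
print(close_job())"
```

```text
the job is handed in; nothing more can be done
None
```

I pushed the small orange wedge under the short foot. Pressing that corner with 8.6 N for over a second showed no measurable give. The riser stands level with the cup in place, though the push shifted it about 2–3 mm at that corner, and I handed the job in at about 18 s with the gripper clear.

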